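Pack the sample pump snugly in its clamp

ROBOT

A 6-joint arm with a two-finger parallel gripper is mounted at the origin on the work surface. World frame = base frame: x ahead of the robot, y to its left, z up, the work surface at z = 0. Lengths are in m, angles in rad, forces in N, time in s.
With the tool pointing down it reaches from about 0.3 to 0.825 m from the base axis. Payload 5.4 kg.
Tool frame: the origin (TCP) lies midway between the tips of the shut fingers; the grasp point (between the pads) lies 19 mm behind it; z points along the fingers, x is the direction in which the jaws open and shut, and the axes are right-handed (so a half turn about z gives the same grasp; the last joint's range is limited). The gripper opens to 92 mm and grips with 3 to 60 N. Pads are 20 mm wide; open, the fingers measure 128 mm over their backs; the gripper's body (75 mm by 189 mm) begins 69 mm behind the grasp point.
Start: joints at [0.979, 0.158, 1.597, -0, 1.386, -0.21], TCP at [0.214, 0.534, 0.215] pointing down, gripper open.
Joint ranges: [-2.91, 2.91], [-0.94, 2.29], [0.18, 2.7], [-1.29, 4.43], [0.17, 2.64], [-3, 3]. Speed limits (rad/s): [2.57, 2.57, 3.14, 3.14, 3.14, 3.14].

INTERFACE

Orientations are given as a 3x3 rotation matrix whose columns are the frame's x, y, z axes.
In Python, from cell import r, vision gives the robot as it stands.
- The arm moves only by the tool apply_moves, never from a script. Its argument "motion" is a list of rows, each a list of 6 numbers: the shift along the world's x, y, z in cm, then the turn, a rotation vector about the world's x, y, z in degrees. A call has 1 to 5 rows; each row shifts and turns the commanded pose from where the row before left it; what a row does not reach is not made up. A row lasts 1/12 s, in which the tool goes at most 41.7 mm and 7.16 degrees, less where a joint would pass 70% of its speed; a pose out of reach is approached as far as the arm can. A call is refused whole if a number of a shift passes 4.17 or a number of a turn 7.16, either way. A call with a gripper value outside its range is refused whole. "jaw" is the opening, from 0 (shut) to 1 (fully open), set as the call begins (left out, the last holds). The fingers move at their own pace and stop on an object; "squeeze" is the grip in N (left out, the last holds). Time passes only in rows, so rows that do not move let the fingers close. It gives the time, the measured TCP pose, the force and the opening at its end, in the units of the state.
- r.read_state(): the state, without advancing time (a new reading comes with each control period).
- vision.get_image(name): name is "scene" or "side" or "wrist"; returns a dict with "image" (384x512x3 uint8, red, green, blue), "fx", "fy", "cx", "cy" (pixels), "k1" (the pictures are not rectified: a ray, as slopes to the right and down, at radius r is drawn at 1 + k1 r^2 times it, then the intrinsics apply), "camera_from_world" (4x4, takes a point from world to camera coordinates); the wrist camera has in their place "tool_from_camera" (4x4, takes a point from camera to tool coordinates, whose origin is the TCP and whose axes are the tool frame's). Camera axes: x right, y down, z forward; pixel columns grow to the right and rows downward; lengths in m; the calibration is good to about 2 mm. A picture is of the moment at which its call begins: read the wrist's pose just before it. There is no depth.
- r.sign_off(): hands the job in, once; it reports no verdict.
The state is a dict: "time_s": time; "qpos": joint angles; "dq": joint speeds; "joint_torque": joint torques, N m; "tool_pos": TCP position; "tcp_rot": TCP orientation; "force": force on the tool from outside, world axes, zero at the start; "moment": the same for the moment, N m; "grip_width": finger opening in m.
Only numpy, scipy, OpenCV 4.12 (cv2) and the standard library are available. Lean on these libraries where they do the work, as an engineer would, in place of code of your own. Each camera call takes 0.05 s, during which the arm holds its last target.

TASK

Hold the sample pump tight in its clamp: try the white packers from the rack in the gap between the pump and its spring plate, without forcing any of them, until you find one that slides in snugly rather than loose, and leave it pushed fully home, upright and square with its flange on the pump's top. Put any packer that is too thick or too loose back in a slot of the rack, so that the other two end hanging there, and leave the other things on the table alone.

Things in the scene. Friction and masses are not known exactly. Their poses are not given: they have to be found in the camera images.
- packer9_grip (a point): Grip centre of the 9 mm packer: white plastic, one dark dot on top. Blade 9 mm thick (x), 36 wide (y), 42 tall, its lowest 20 mm tapering to a 2 mm edge; above it a flange 44x52x8; then a grip 22 (x) x 36 (y) x 48 tall. Point 24 mm above the flange's top, 74 above the edge. Mass 65-105 g, z up. Starts hanging by its flange in a rack slot (any of the three), its x along the rack's x (or opposite).
- packer15_grip (a point): Grip centre of the 15 mm packer: white plastic, two dark dots on top. Blade 15 mm thick (x), 36 wide (y), 42 tall, its lowest 20 mm tapering to a 2 mm edge; above it a flange 44x52x8; then a grip 22 (x) x 36 (y) x 48 tall. Point 24 mm above the flange's top, 74 above the edge. Mass 65-105 g, z up. Starts hanging by its flange in a rack slot (any of the three), its x along the rack's x (or opposite).
- packer21_grip (a point): Grip centre of the 21 mm packer: white plastic, three dark dots on top. Blade 21 mm thick (x), 36 wide (y), 42 tall, its lowest 20 mm tapering to a 2 mm edge; above it a flange 44x52x8; then a grip 22 (x) x 36 (y) x 48 tall. Point 24 mm above the flange's top, 74 above the edge. Mass 65-105 g, z up. Starts hanging by its flange in a rack slot (any of the three), its x along the rack's x (or opposite).
- rack: Black rack block, 80 (x) x 225 (y) x 52 mm tall, fixed. Origin at the centre of its underside; z up. Three slots in its top, centred at y = -72, 0, +72 mm, each 26 (x) x 43 (y) and 48 deep; a packer's blade hangs in a slot with its flange on the rack's top. Any packer fits any slot.
- pump: Grey sample pump with dark round motor on an aluminium tray, fixed. Origin at table level below the middle of its flat clamping face; z up. Face: plane x = 0, 70 mm wide (y), top edge rounded at 6 mm. Flat top, where a packer's flange comes to lie: z = 62 mm, x = 6 to 60 mm. A packer must not press on the pump with more than 30 N.
- pump_mouth (a point): Middle of the face's upper edge, 62 mm up; axes as the pump's. The gap is on its -x side, up to a sprung steel plate (60 mm wide, top at 58 mm) on a bracket whose place varies: gap 4 to 20.5 mm at rest. Plate pushes with 3 N, 6 N when pressed back 6.5 mm to a solid stop: thinner packers are loose, up to 6.5 mm thicker snug, thicker ones stop at the mouth. If two go in snugly, either will do.
- cal_can: Aluminium can, 60 mm wide, 140 mm tall, standing. Bystander, to be left alone; origin at its underside or end.
- filter: White ceramic filter cartridge, 48 mm wide, 70 mm tall, standing. Bystander, to be left alone; origin at its underside or end.
- driver: Screwdriver lying on the table. Bystander, to be left alone; origin at its underside or end.
- spanner: Spanner lying on the table. Bystander, to be left alone; origin at its underside or end.
- coupling: Brass ring coupling, 52 mm wide, 25 mm tall. Bystander, to be left alone; origin at its underside or end.
- meter: Orange hand meter, 130 x 75 x 35 mm, lying flat. Bystander, to be left alone; origin at its underside or end.
- elbow_plug: Steel plug, 36 mm wide, 30 mm tall, standing. Bystander, to be left alone; origin at its underside or end.
Things that resemble listed ones, but are neither listed nor needed, are in the scene too. What is shaped like the part that bears packer15_grip but green is not meant.

How it is judged:
At the end, for the whole second after the job is handed in: One packer stands in the gap, flange on the pump's top (height within 3 mm), within 12 mm of the face's middle, within 0.1 rad of upright and square, pressing on the pump with over 2 N; the other two hang upright in rack slots, flange on the rack (within 3 mm); all at rest ((((angle between packer9's own z axis and vertical below 0.1 rad and linear speed of packer9 below 0.01 m/s and z of packer9_grip in the frame of pump between 0.09 and 0.0965 m and y of packer9_grip in the frame of pump between -0.012 and 0.012 m and x of packer9_grip in the frame of pump between -0.016 and -0.002 m and angle between the x axis of packer9_grip and the x axis of pump, either way round below 0.1 rad and contact force between packer9 and pump above 2 N) and (angle between packer15's own z axis and vertical below 0.1 rad and linear speed of packer15 below 0.01 m/s and z of packer15_grip in the frame of rack between 0.081 and 0.0875 m and y of packer15_grip in the frame of rack between -0.09 and 0.09 m and x of packer15_grip in the frame of rack between -0.02 and 0.02 m) and (angle between packer21's own z axis and vertical below 0.1 rad and linear speed of packer21 below 0.01 m/s and z of packer21_grip in the frame of rack between 0.081 and 0.0875 m and y of packer21_grip in the frame of rack between -0.09 and 0.09 m and x of packer21_grip in the frame of rack between -0.02 and 0.02 m)) or ((angle between packer15's own z axis and vertical below 0.1 rad and linear speed of packer15 below 0.01 m/s and z of packer15_grip in the frame of pump between 0.09 and 0.0965 m and y of packer15_grip in the frame of pump between -0.012 and 0.012 m and x of packer15_grip in the frame of pump between -0.016 and -0.002 m and angle between the x axis of packer15_grip and the x axis of pump, either way round below 0.1 rad and contact force between packer15 and pump above 2 N) and (angle between packer9's own z axis and vertical below 0.1 rad and linear speed of packer9 below 0.01 m/s and z of packer9_grip in the frame of rack between 0.081 and 0.0875 m and y of packer9_grip in the frame of rack between -0.09 and 0.09 m and x of packer9_grip in the frame of rack between -0.02 and 0.02 m) and (angle between packer21's own z axis and vertical below 0.1 rad and linear speed of packer21 below 0.01 m/s and z of packer21_grip in the frame of rack between 0.081 and 0.0875 m and y of packer21_grip in the frame of rack between -0.09 and 0.09 m and x of packer21_grip in the frame of rack between -0.02 and 0.02 m)) or ((angle between packer21's own z axis and vertical below 0.1 rad and linear speed of packer21 below 0.01 m/s and z of packer21_grip in the frame of pump between 0.09 and 0.0965 m and y of packer21_grip in the frame of pump between -0.012 and 0.012 m and x of packer21_grip in the frame of pump between -0.016 and -0.002 m and angle between the x axis of packer21_grip and the x axis of pump, either way round below 0.1 rad and contact force between packer21 and pump above 2 N) and (angle between packer9's own z axis and vertical below 0.1 rad and linear speed of packer9 below 0.01 m/s and z of packer9_grip in the frame of rack between 0.081 and 0.0875 m and y of packer9_grip in the frame of rack between -0.09 and 0.09 m and x of packer9_grip in the frame of rack between -0.02 and 0.02 m) and (angle between packer15's own z axis and vertical below 0.1 rad and linear speed of packer15 below 0.01 m/s and z of packer15_grip in the frame of rack between 0.081 and 0.0875 m and y of packer15_grip in the frame of rack between -0.09 and 0.09 m and x of packer15_grip in the frame of rack between -0.02 and 0.02 m)))); the robot touches nothing.
It fails at once if the pump is pressed by a packer with more than 30 N (a packer is forced) (contact force between any of packer9, packer15, packer21 and pump above 30 N).
It fails at once if a bystander is moved by more than 20 mm (distance of any of cal_can, filter, driver, spanner, coupling, meter, elbow_plug from where it was at the start of the episode above 0.02 m).
It also fails if it takes over 72 s, if anything falls off the work surface, if the arm or the gripper's body presses on something with over 40 N, if the wrist force passes 120 N, or if a joint passes its speed limit or range.

## Working session

There is one attempt and no reset: what is moved stays moved. The work goes in short steps, Python scripts to look and compute and a tool call to move; the robot and the scene stay as the last step left them, time stands still between calls to the robot, and variables do not carry over. Pictures are saved under pics/ and viewed, and the job is handed in when it is done.

Besides the shell and the picture viewer there is one more tool, called after "Emit:" as name(argument=value, ...), one argument or row to a line, values as JSON. apply_moves: Moves the arm, as the interface text tells. Its arguments: {"type":"object","properties":{"motion":{"type":"array"},"jaw":{"type":"number"},"squeeze":{"type":"number"}},"required":["motion"]}

```bash
ls; mkdir -p pics
cat > h.py <<'E'
import numpy as np, cv2
from cell import r, vision
def snap(name,fn):
    s=r.read_state(); d=vision.get_image(name); d['s']=s
    cv2.imwrite('pics/'+fn+'.png',cv2.cvtColor(d['image'],cv2.COLOR_RGB2BGR))
    if name=='wrist':
        T=np.eye(4);T[:3,:3]=np.array(s['tcp_rot']).reshape(3,3);T[:3,3]=s['tool_pos']
        d['wc']=T@np.array(d['tool_from_camera'])
    else: d['wc']=np.linalg.inv(np.array(d['camera_from_world']))
    np.save('pics/'+fn+'.npy',{k:v for k,v in d.items()},allow_pickle=True)
    return d
def load(fn): return np.load('pics/'+fn+'.npy',allow_pickle=True).item()
def ray(d,u,v):
    K=np.array([[d['fx'],0,d['cx']],[0,d['fy'],d['cy']],[0,0,1]])
    p=cv2.undistortPoints(np.array([[[u,v]]],float),K,np.array([d['k1'],0,0,0.]))[0,0]
    D=d['wc'][:3,:3]@np.array([p[0],p[1],1]); return d['wc'][:3,3],D/np.linalg.norm(D)
def onz(d,u,v,z):
    o,D=ray(d,u,v); return o+D*(z-o[2])/D[2]
def tri(*obs):
    A=np.zeros((3,3));b=np.zeros(3)
    R=[ray(*q) for q in obs]
    for o,D in R:
        P=np.eye(3)-np.outer(D,D);A+=P;b+=P@o
    x=np.linalg.solve(A,b)
    return x,[np.linalg.norm((np.eye(3)-np.outer(D,D))@(x-o)) for o,D in R]
def proj(d,p):
    c=np.linalg.inv(d['wc'])@np.append(p,1); x,y=c[0]/c[2],c[1]/c[2];k=1+d['k1']*(x*x+y*y)
    return d['fx']*x*k+d['cx'],d['fy']*y*k+d['cy']
E
python3 -c "
from h import *
for n in ['scene','side','wrist']:
    d=snap(n,n+'0'); print(n,d['wc'].round(3).tolist(),d['fx'],d['k1'])
print(d['s'])
import cv2
a=[cv2.imread('pics/%s0.png'%n) for n in ['scene','side','wrist']]
"
```

```text
pics
scene [[0.638, 0.433, -0.636, 1.31], [0.769, -0.336, 0.543, -0.678], [0.022, -0.836, -0.548, 0.714], [0.0, 0.0, 0.0, 1.0]] 457.10555355634375 -0.1713373550846186
side [[-0.958, -0.204, 0.2, 0.428], [-0.286, 0.723, -0.629, 0.432], [-0.016, -0.66, -0.751, 0.669], [0.0, 0.0, 0.0, 1.0]] 374.0885555442621 -0.10553723088573909
wrist [[0.372, 0.897, 0.236, 0.147], [0.928, -0.36, -0.096, 0.56], [-0.001, 0.255, -0.967, 0.385], [0.0, 0.0, 0.0, 1.0]] 323.63900785427643 -0.07198509614045102
{'time_s': 0.1, 'qpos': array([ 9.78909898e-01,  1.58997253e-01,  1.59807540e+00, -9.61429613e-06,
        1.38620108e+00, -2.10113306e-01]), 'dq': array([ 0.00044135,  0.0002035 , -0.0037555 ,  0.0014171 , -0.00176201,
        0.00037241]), 'joint_torque': array([ 9.33579104e-04, -3.86499846e+01, -3.22962499e+01,  7.03754928e-02,
        3.39068205e-02, -7.58470355e-05]), 'tool_pos': array([0.21393856, 0.53312004, 0.21372655]), 'tcp_rot': array([[ 3.72564111e-01,  9.28005990e-01, -9.30078202e-04],
       [ 9.28004997e-01, -3.72565116e-01, -1.40038479e-03],
       [-1.64608017e-03, -3.41384105e-04, -9.99998587e-01]]), 'force': array([ 0.81941252, -0.07431535, -0.72317478]), 'moment': array([ 0.02640759, -0.00182674,  0.00170075]), 'grip_width': 0.09203664239068704}
```

View pics/scene0.png

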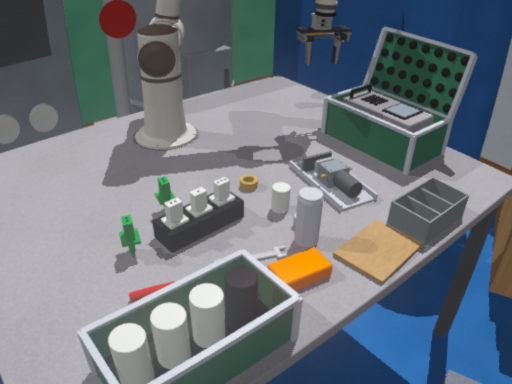

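View pics/side0.png

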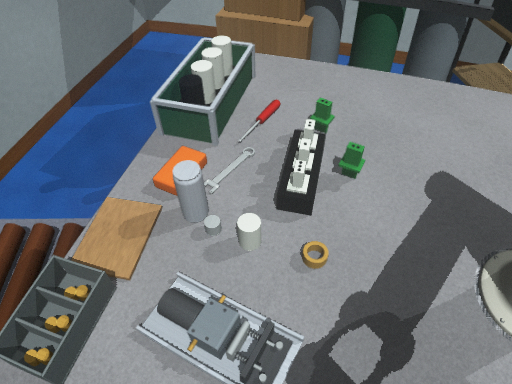

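View pics/wrist0.png

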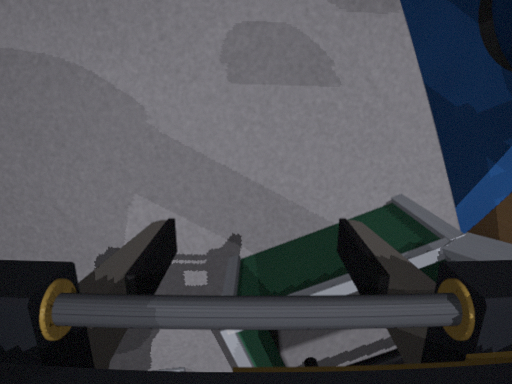

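Candidates: white packers in the black rack at scene (174,212), (199,202), (222,190); green lookalikes at (165,188) and (129,230), not meant. White cylinders in the crate and the filter at (281,198) are not packers either. Next: close crops.

```bash
python3 -c "
import cv2,numpy as np
s=cv2.imread('pics/side0.png');c=cv2.imread('pics/scene0.png')
cv2.imwrite('pics/c1.png',cv2.resize(s[110:220,260:380],None,fx=5,fy=5,interpolation=2))
cv2.imwrite('pics/c2.png',cv2.resize(s[270:384,130:310],None,fx=4.4,fy=4.4,interpolation=2))
cv2.imwrite('pics/c3.png',cv2.resize(c[165:250,145:255],None,fx=6,fy=6,interpolation=2))
cv2.imwrite('pics/c4.png',cv2.resize(c[140:215,280:385],None,fx=7,fy=7,interpolation=2))
"
```

```text
(no output)
```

View pics/c1.png

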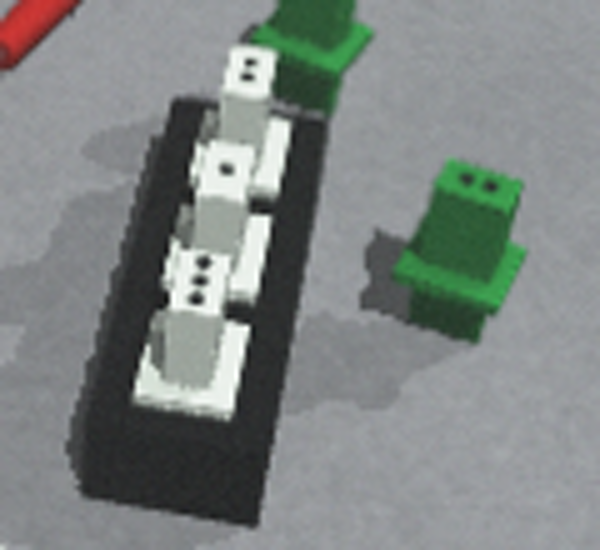

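View pics/c2.png

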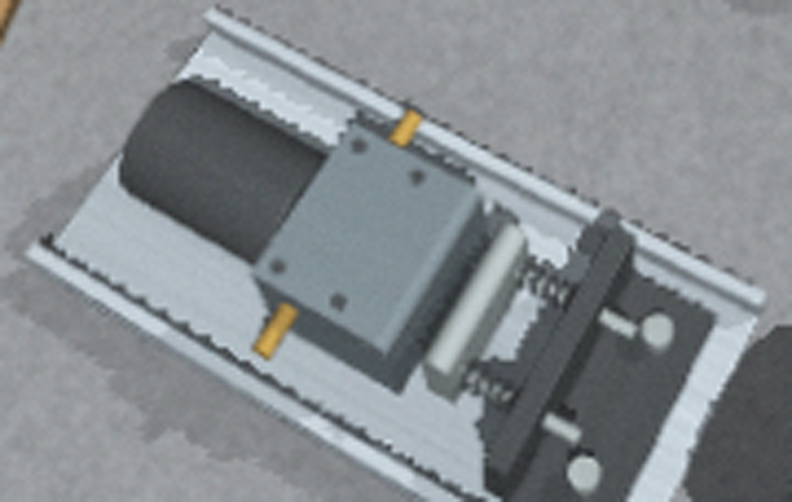

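View pics/c3.png

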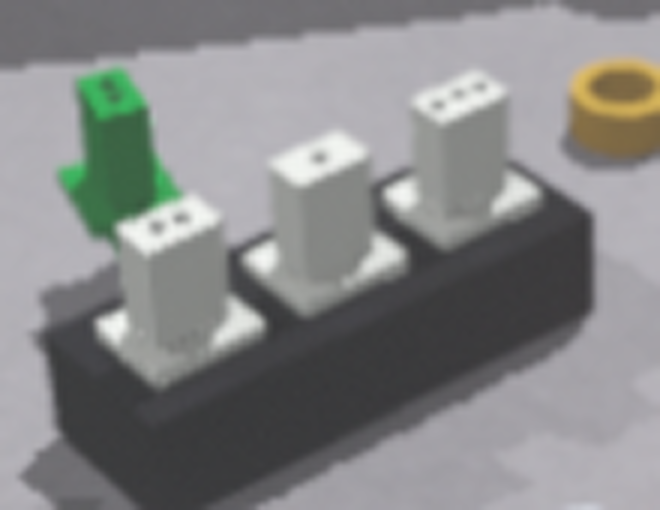

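View pics/c4.png

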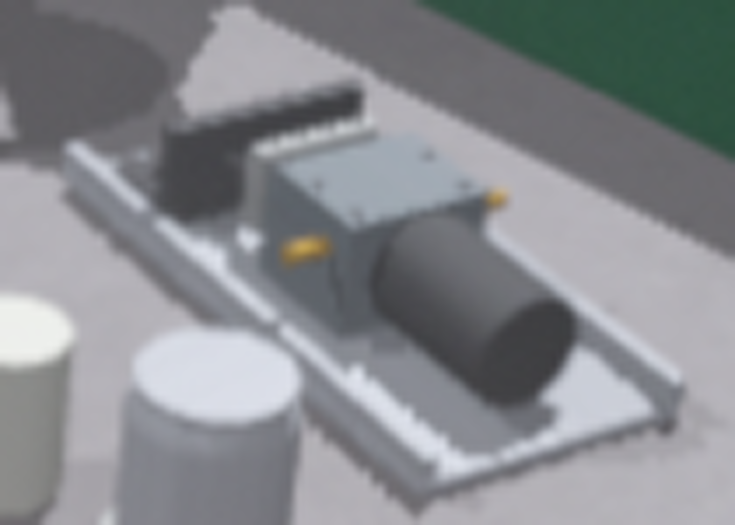

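Rack order: the packer with three dots is nearest the brass ring, one dot is in the middle, and two dots is at the far end. I'll triangulate these and take a rough fix on the pump.

```bash
python3 -c "
from h import *
a=load('side0');b=load('scene0')
def f(x,y,k,ox,oy): return ((x+.5)/k-.5+ox,(y+.5)/k-.5+oy)
S=lambda x,y:(a,)+f(x,y,5,260,110)
C=lambda x,y:(b,)+f(x,y,6,145,165)
for n,s,c in [('21',(203,280),(460,98)),('9',(227,169),(320,158)),('15',(249,69),(169,226))]:
    print(n,tri(S(*s),C(*c)))
S2=lambda x,y:f(x,y,4.4,130,270)
for n,p,z in [('moutha',(487,200),.062),('mouthb',(390,352),.062),('backa',(358,115),.062),('backb',(258,268),.062),('pl1',(498,222),.058),('pl2',(526,238),.058),('pl3',(428,366),.058),('pl4',(450,388),.058)]:
    print(n,onz(a,*S2(*p),z).round(4))
C2=lambda x,y:f(x,y,7,280,140)
for n,p,z in [('near0',(265,160),.062),('near1',(358,230),.062),('far1',(488,190),.062),('far0',(400,135),.062)]: print(n,onz(b,*C2(*p),z).round(4))
"
```

```text
21 (array([ 0.50835387, -0.12272496,  0.10894419]), [np.float64(0.0009243096262897183), np.float64(0.0009243096262897388)])
9 (array([ 0.51225798, -0.1942106 ,  0.10928942]), [np.float64(0.000303816495763301), np.float64(0.00030381649576333684)])
15 (array([ 0.51641587, -0.26697071,  0.10888209]), [np.float64(0.00016819228373058078), np.float64(0.00016819228373058919)])
moutha [0.5356 0.2029 0.062 ]
mouthb [0.5513 0.2681 0.062 ]
backa [0.5957 0.1839 0.062 ]
backb [0.6096 0.2531 0.062 ]
pl1 [0.5295 0.2086 0.058 ]
pl2 [0.5174 0.2116 0.058 ]
pl3 [0.5372 0.2679 0.058 ]
pl4 [0.527 0.273 0.058]
near0 [0.5351 0.2011 0.062 ]
near1 [0.5982 0.19   0.062 ]
far1 [0.609  0.2574 0.062 ]
far0 [0.5549 0.2629 0.062 ]
```

```bash
python3 -c "
from h import *
b=load('scene0');a=load('side0')
for p in [(325,125),(410,165),(455,110)]: print(p,onz(b,*p,.0).round(3),onz(b,*p,.1).round(3))
for p in [(376,40),(465,60)]: print(p,onz(b,*p,.25).round(3))
print('can top',tri((b,309,195),(a,187,167)))
"
```

```text
(325, 125) [0.279 0.513 0.   ] [0.424 0.346 0.1  ]
(410, 165) [0.657 0.517 0.   ] [0.749 0.35  0.1  ]
(455, 110) [0.5   1.093 0.   ] [0.614 0.845 0.1  ]
(376, 40) [0.187 0.887 0.25 ]
(465, 60) [0.545 0.983 0.25 ]
can top (array([ 0.72077327, -0.02817555,  0.13929981]), [np.float64(0.0007172257484923906), np.float64(0.0007172257484925807)])
```

Emit:
apply_moves(
  motion=[
    [2.0, -2.5, 2, 0, 0, -6.5],
    [2.0, -2.5, 2, 0, 0, -6.5],
    [2.0, -2.5, 0, 0, 0, -6.5],
    [2.5, -2.5, 0, 0, 0, -6.5],
    [2.5, -2.5, 0, 0, 0, -6.5],
  ],
)

```text
time_s: 0.57
tool_pos: [0.3249, 0.4075, 0.2549]
tcp_rot: [[0.816, 0.579, 0.001], [0.579, -0.816, 0.0], [0.001, 0.0, -1.0]]
force: [0.2, 0.3, 0.1]
grip_width: 0.0916
```

Emit:
apply_moves(
  motion=[
    [3.2, -2.0, -0.5, 0, 0, -7],
    [3.2, -2.0, -0.5, 0, 0, -7],
    [3.2, -2.0, -0.5, 0, 0, -7],
    [3.2, -2.0, -0.5, 0, 0, -7],
    [3.2, -2.0, -0.5, 0, 0, -7],
  ],
)

```text
time_s: 0.98
tool_pos: [0.4854, 0.3072, 0.2291]
tcp_rot: [[1.0, 0.005, -0.0], [0.005, -1.0, -0.0], [-0.0, 0.0, -1.0]]
force: [-0.0, 0.4, 0.1]
grip_width: 0.0921
```

Emit:
apply_moves(
  motion=[
    [3.2, -2.0, -1.0, 0, 0, -7],
    [3.2, -2.0, -1.0, 0, 0, -7],
    [0, 0, -1, 0, 0, 0],
    [0, 0, 0, 0, 0, 0],
    [0, 0, 0, 0, 0, 0],
  ],
)

```text
time_s: 1.4
tool_pos: [0.5472, 0.2686, 0.1986]
tcp_rot: [[0.973, -0.23, -0.003], [-0.23, -0.973, -0.0], [-0.003, 0.001, -1.0]]
force: [0.0, 0.8, 0.4]
grip_width: 0.0918
```

```bash
python3 -c "
from h import *
d=snap('wrist','w1'); print(d['s']['tool_pos'],d['wc'].round(3).tolist())
cv2.imwrite('pics/w1b.png',cv2.resize(cv2.imread('pics/w1.png'),None,fx=1.5,fy=1.5,interpolation=2))
"
```

```text
[0.54720013 0.26864845 0.19858769] [[0.973, -0.222, -0.062, 0.564], [-0.23, -0.941, -0.249, 0.339], [-0.003, 0.256, -0.967, 0.369], [0.0, 0.0, 0.0, 1.0]]
```

View pics/w1b.png

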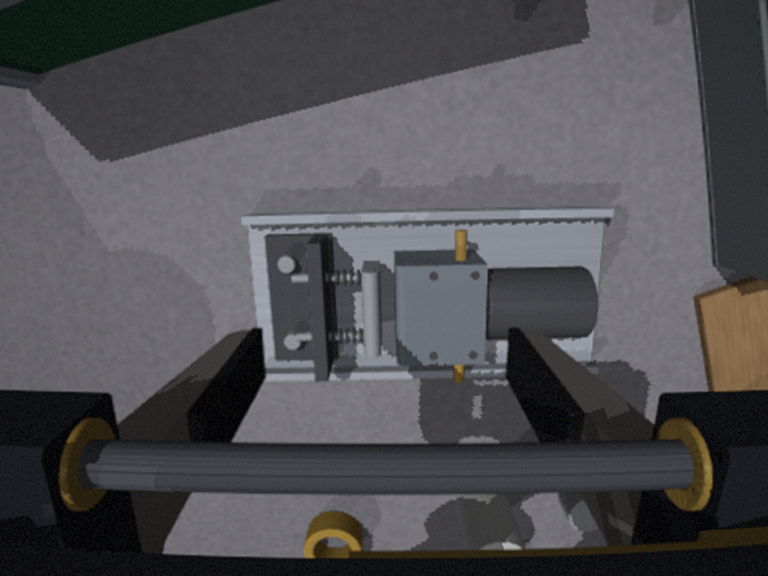

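```bash
python3 -c "
import cv2
c=cv2.imread('pics/w1.png')
cv2.imwrite('pics/w1c.png',cv2.resize(c[160:255,220:340],None,fx=6,fy=6,interpolation=2))
"
```

```text
(no output)
```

View pics/w1c.png

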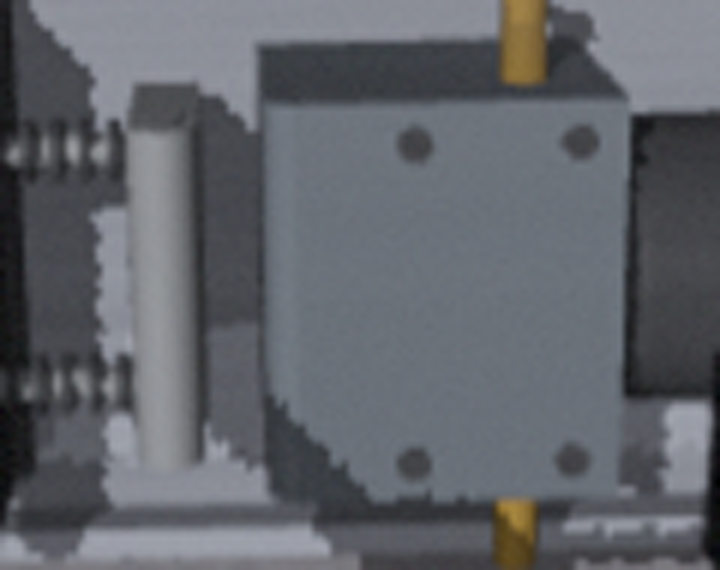

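```bash
cat >> h.py <<'E'
E
python3 -c "
from h import *
w=load('w1')
f=lambda x,y:((x+.5)/6-.5+220,(y+.5)/6-.5+160)
P=lambda x,y,z:onz(w,*f(x,y),z)
c={'fl':P(628,97,.062),'nl':P(622,497,.062),'flatfar':P(300,100,.062),'flatnear':P(300,497,.062) ,'fa':P(262,105,.056),'fb':P(265,390,.056),'pa':P(193,130,.058),'pb':P(197,465,.058),'qa':P(133,130,.058),'qb':P(143,465,.058)}
for k in c: print(k,c[k].round(4))
ya=c['fa']-c['fb'];print('face yaw',np.degrees(np.arctan2(-ya[0],ya[1])))
ya=c['pa']-c['pb'];print('plate yaw',np.degrees(np.arctan2(-ya[0],ya[1])))
ya=c['fl']-c['nl'];print('back yaw',np.degrees(np.arctan2(-ya[0],ya[1])),np.linalg.norm(ya))
ya=c['flatfar']-c['fl'];print('far side yaw',np.degrees(np.arctan2(-ya[1],-ya[0])))
yaw=np.radians(-14); X=np.array([np.cos(yaw),np.sin(yaw)]);Y=np.array([-X[1],X[0]])
for k in c: print(k,(c[k][:2]@X).round(4),(c[k][:2]@Y).round(4))
"
```

```text
fl [0.6119 0.2579 0.062 ]
nl [0.5984 0.1888 0.062 ]
flatfar [0.5599 0.2696 0.062 ]
flatnear [0.5445 0.2016 0.062 ]
fa [0.5535 0.2689 0.056 ]
fb [0.5427 0.2198 0.056 ]
pa [0.5415 0.2678 0.058 ]
pb [0.5283 0.2098 0.058 ]
qa [0.5319 0.2701 0.058 ]
qb [0.5192 0.2119 0.058 ]
face yaw -12.418489573555053
plate yaw -12.876732143042423
back yaw -10.978270170202645 0.07042720123905416
far side yaw -12.699408297974731
fl 0.5313 0.3983
nl 0.535 0.3279
flatfar 0.478 0.3971
flatnear 0.4796 0.3274
fa 0.472 0.3948
fb 0.4734 0.3446
pa 0.4607 0.3909
pb 0.4618 0.3314
qa 0.4508 0.3908
qb 0.4525 0.3312
```

The gap measures about 11.5 mm, so the 15 mm packer (two dots) should be snug, since it fits gaps of 8.5–15 mm. Next I'll go over the rack for a close look.

Emit:
apply_moves(
  motion=[
    [-0.25, -3.8, 0.3, 0, 0, 1.3],
    [-0.25, -3.8, 0.3, 0, 0, 1.3],
    [-0.25, -3.8, 0, 0, 0, 1.3],
    [-0.25, -3.8, 0, 0, 0, 1.3],
    [-0.25, -3.8, 0, 0, 0, 1.3],
  ],
)

```text
time_s: 1.87
tool_pos: [0.5351, 0.0785, 0.207]
tcp_rot: [[0.993, -0.115, 0.002], [-0.115, -0.993, -0.0], [0.002, -0.0, -1.0]]
force: [0.7, -0.1, -0.2]
grip_width: 0.0918
```

Emit:
apply_moves(
  motion=[
    [-0.25, -3.8, 0, 0, 0, 1.3],
    [-0.25, -3.8, 0, 0, 0, 1.3],
    [-0.25, -3.8, 0, 0, 0, 1.3],
    [-0.25, -3.8, 0, 0, 0, 1.3],
    [-0.25, -3.8, 0, 0, 0, 1.3],
  ],
)

```text
time_s: 2.28
tool_pos: [0.5231, -0.1118, 0.2071]
tcp_rot: [[1.0, -0.002, 0.002], [-0.002, -1.0, -0.001], [0.002, 0.001, -1.0]]
force: [-0.3, -0.1, 0.4]
grip_width: 0.0919
```

Emit:
apply_moves(
  motion=[
    [-0.25, -3.8, 0, 0, 0, 1.3],
    [-0.25, -3.8, 0, 0, 0, 1.3],
    [-0.25, -3.8, 0, 0, 0, 1.3],
    [0, 0, 0, 0, 0, 0],
    [0, 0, 0, 0, 0, 0],
  ],
)

```text
time_s: 2.7
tool_pos: [0.5159, -0.2259, 0.2066]
tcp_rot: [[0.998, 0.06, 0.001], [0.06, -0.998, -0.001], [0.001, 0.001, -1.0]]
force: [0.5, 0.2, -0.7]
grip_width: 0.0919
```

```bash
python3 -c "
from h import *
d=snap('wrist','w2'); print(d['s']['tool_pos'],d['s']['tcp_rot'][:,0])
cv2.imwrite('pics/w2b.png',cv2.resize(cv2.imread('pics/w2.png'),None,fx=1.5,fy=1.5,interpolation=2))
"
```

```text
[ 0.51586987 -0.22588313  0.20662754] [0.99816894 0.06047402 0.00128846]
```

View pics/w2b.png

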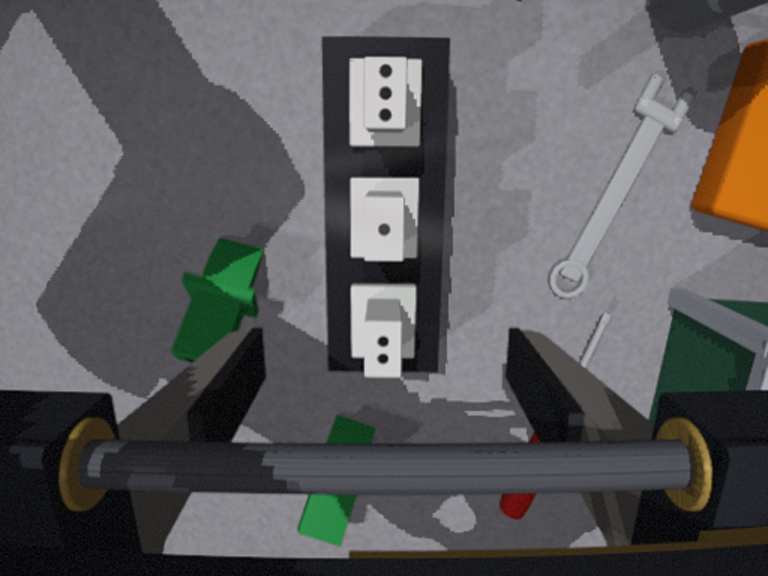

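```bash
python3 -c "
from h import *
w=load('w2');a=load('side0');b=load('scene0')
f=lambda x,y:((x+.5)/1.5-.5,(y+.5)/1.5-.5)
for n,p,s,c in [('15',(383,349.5),(309.5,123.5),(172.8,202.4)),('9',(384.5,229.5),(305.1,143.4),(198,190.9)),('21',(385.5,92.5),(300.3,165.6),(221.3,181))]:
    print(n,[onz(w,*f(*p),z).round(4) for z in (.108,)],*[t.round(4) if hasattr(t,'shape') else np.round(t,4) for t in tri((w,)+f(*p),(a,)+s,(b,)+c)])
for p in [(323,38),(330,370),(449,38),(444,372)]: print('rack',onz(w,*f(*p),.052).round(4))
for p in [(222,240),(262,250),(190,355),(255,300),(345,420),(330,540)]: print('green',onz(w,*f(*p),.0).round(4),onz(w,*f(*p),.1).round(4))
# dots direction
for p,q in [((383,341.5),(383,358)),((385.5,71),(385.5,115))]:
    v=onz(w,*f(*p),.108)-onz(w,*f(*q),.108); print(np.degrees(np.arctan2(-v[0],v[1])))
"
```

```text
15 [array([ 0.5171, -0.2653,  0.108 ])] [ 0.5165 -0.2663  0.1084] [0.0012 0.0009 0.0005]
9 [array([ 0.5137, -0.1935,  0.108 ])] [ 0.5127 -0.1938  0.1095] [0.001  0.001  0.0002]
21 [array([ 0.5098, -0.1211,  0.108 ])] [ 0.5088 -0.1221  0.1091] [0.0013 0.0017 0.0008]
rack [ 0.4687 -0.0839  0.052 ]
rack [ 0.4807 -0.3069  0.052 ]
rack [ 0.547  -0.0791  0.052 ]
rack [ 0.5639 -0.3035  0.052 ]
green [ 0.3866 -0.2253  0.    ] [ 0.4197 -0.2063  0.1   ]
green [ 0.4186 -0.2315  0.    ] [ 0.4432 -0.2109  0.1   ]
green [ 0.3564 -0.3256 -0.    ] [ 0.3974 -0.2801  0.1   ]
green [ 0.4127 -0.2733  0.    ] [ 0.4388 -0.2416  0.1   ]
green [ 0.4902 -0.3783  0.    ] [ 0.4958 -0.3188  0.1   ]
green [ 0.4804 -0.5101  0.    ] [ 0.4886 -0.4157  0.1   ]
3.4049720249718276
3.4832575450498657
```

Emit:
apply_moves(
  motion=[
    [0.05, -2, -1.5, 0, 0, 0],
    [0, -2, -1.5, 0, 0, 0],
    [0, 0, -2.5, 0, 0, 0],
    [0, 0, -2.5, 0, 0, 0],
    [0, 0, -2, 0, 0, 0],
  ],
)

```text
time_s: 3.17
tool_pos: [0.5165, -0.2629, 0.1044]
tcp_rot: [[0.998, 0.064, -0.0], [0.064, -0.998, 0.001], [-0.0, -0.001, -1.0]]
force: [0.4, -0.7, -0.7]
grip_width: 0.0916
```

Emit:
apply_moves(
  motion=[
    [0, 0, -1.5, 0, 0, 0],
    [0, 0, -1.5, 0, 0, 0],
    [0, 0, -1, 0, 0, 0],
    [0, 0, 0, 0, 0, 0],
    [0, 0, 0, 0, 0, 0],
  ],
)

```text
time_s: 3.58
tool_pos: [0.5166, -0.2641, 0.0659]
tcp_rot: [[0.998, 0.063, -0.0], [0.063, -0.998, 0.0], [-0.0, -0.0, -1.0]]
force: [-0.8, -0.3, 0.3]
grip_width: 0.0918
```

```bash
python3 -c "
from h import *
d=snap('wrist','w3'); print(d['s']['tool_pos'],d['s']['force'])
cv2.imwrite('pics/w3b.png',cv2.resize(cv2.imread('pics/w3.png'),None,fx=1.5,fy=1.5,interpolation=2))
"
```

```text
[ 0.51660198 -0.26412205  0.06588956] [-0.82147268 -0.28726238  0.27786285]
```

View pics/w3b.png

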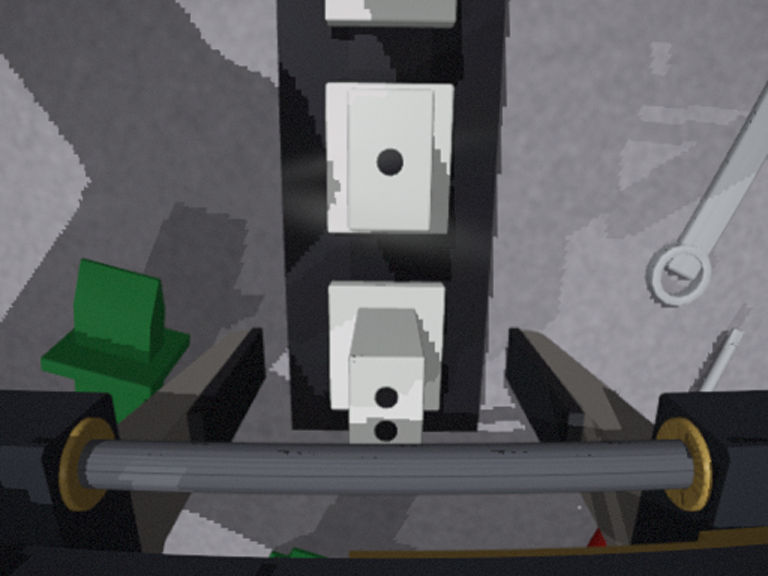

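The two-dot packer stands between the fingers, with its dots at (386,397) and (386,430). I'll close on it.

Emit:
apply_moves(
  motion=[
    [0, -0.15, 0, 0, 0, 0],
    [0, 0, 0, 0, 0, 0],
    [0, 0, 0, 0, 0, 0],
    [0, 0, 0, 0, 0, 0],
    [0, 0, 0, 0, 0, 0],
  ],
  jaw=0,
  squeeze=25,
)

```text
time_s: 4.05
tool_pos: [0.5164, -0.2671, 0.0659]
tcp_rot: [[0.998, 0.061, 0.0], [0.061, -0.998, -0.0], [0.0, 0.0, -1.0]]
force: [-0.8, 0.3, 0.1]
grip_width: 0.0611
```

Emit:
apply_moves(
  motion=[
    [0, 0, 0, 0, 0, 0],
    [0, 0, 0, 0, 0, 0],
    [0, 0, 0, 0, 0, 0],
    [0, 0, 0, 0, 0, 0],
    [0, 0, 0, 0, 0, 0],
  ],
)

```text
time_s: 4.47
tool_pos: [0.5162, -0.2669, 0.0656]
tcp_rot: [[0.998, 0.061, -0.0], [0.061, -0.998, 0.0], [-0.0, -0.0, -1.0]]
force: [-0.2, -0.8, 1.2]
grip_width: 0.0273
```

Emit:
apply_moves(
  motion=[
    [0, 0, 0, 0, 0, 0],
    [0, 0, 0, 0, 0, 0],
    [0, 0, 0, 0, 0, 0],
    [0, 0, 0, 0, 0, 0],
    [0, 0, 0, 0, 0, 0],
  ],
)

```text
time_s: 4.88
tool_pos: [0.5163, -0.2669, 0.0656]
tcp_rot: [[0.998, 0.061, 0.0], [0.061, -0.998, 0.0], [0.0, -0.0, -1.0]]
force: [0.4, 0.0, -0.3]
grip_width: 0.0219
```

Emit:
apply_moves(
  motion=[
    [0, 0, 1, 0, 0, 0],
    [0, 0, 2, 0, 0, 0],
    [0, 0, 3, 0, 0, 0],
    [0, 0, 3, 0, 0, 0],
    [0, 0, 3, 0, 0, 0],
  ],
)

```text
time_s: 5.3
tool_pos: [0.5159, -0.2667, 0.1874]
tcp_rot: [[0.998, 0.061, -0.0], [0.061, -0.998, 0.0], [-0.0, -0.0, -1.0]]
force: [1.1, 0.3, -1.7]
grip_width: 0.0218
```

Emit:
apply_moves(
  motion=[
    [0.17, 3.0, 0.5, 0, 0, -1.2],
    [0.17, 3.9, 0.5, 0, 0, -1.2],
    [0.17, 3.9, 0, 0, 0, -1.2],
    [0.17, 3.9, 0, 0, 0, -1.2],
    [0.17, 3.9, 0, 0, 0, -1.2],
  ],
)

```text
time_s: 5.72
tool_pos: [0.5245, -0.0793, 0.1965]
tcp_rot: [[0.999, -0.045, 0.001], [-0.045, -0.999, -0.0], [0.001, 0.0, -1.0]]
force: [1.2, 0.5, -0.3]
grip_width: 0.0221
```

Emit:
apply_moves(
  motion=[
    [0.17, 3.9, 0, 0, 0, -1.2],
    [0.17, 3.9, 0, 0, 0, -1.2],
    [0.17, 3.9, 0, 0, 0, -1.2],
    [0.17, 3.9, 0, 0, 0, -1.2],
    [0.17, 3.9, 0, 0, 0, -1.2],
  ],
)

```text
time_s: 6.13
tool_pos: [0.5329, 0.116, 0.1965]
tcp_rot: [[0.989, -0.148, 0.001], [-0.148, -0.989, -0.0], [0.001, 0.0, -1.0]]
force: [1.2, -0.7, -1.4]
grip_width: 0.0218
```

Emit:
apply_moves(
  motion=[
    [0.16, 3.9, -1, 0, 0, -1.3],
    [0.16, 3.0, -1, 0, 0, -1.3],
    [0.16, 1.3, -1, 0, 0, -1.4],
    [0, 0, 0, 0, 0, 0],
    [0, 0, 0, 0, 0, 0],
  ],
)

```text
time_s: 6.55
tool_pos: [0.5375, 0.1962, 0.1655]
tcp_rot: [[0.977, -0.214, -0.001], [-0.214, -0.977, -0.001], [-0.001, 0.001, -1.0]]
force: [0.2, -0.4, -0.9]
grip_width: 0.0221
```

```bash
python3 -c "
from h import *
d=snap('wrist','w4'); print(d['s']['tool_pos'],np.degrees(np.arctan2(*d['s']['tcp_rot'][[1,0],0])))
cv2.imwrite('pics/w4b.png',cv2.resize(cv2.imread('pics/w4.png'),None,fx=1.5,fy=1.5,interpolation=2))
d=snap('side','s4');d=snap('scene','c4v')
a=cv2.imread('pics/s4.png')[180:384,110:330];b=cv2.imread('pics/c4v.png')[80:220,270:400]
cv2.imwrite('pics/s4b.png',cv2.resize(a,None,fx=2.9,fy=2.9,interpolation=2))
cv2.imwrite('pics/c4b.png',cv2.resize(b,None,fx=4,fy=4,interpolation=2))
"
```

```text
[0.53746385 0.19622891 0.1654952 ] -12.353254849828744
```

View pics/w4b.png

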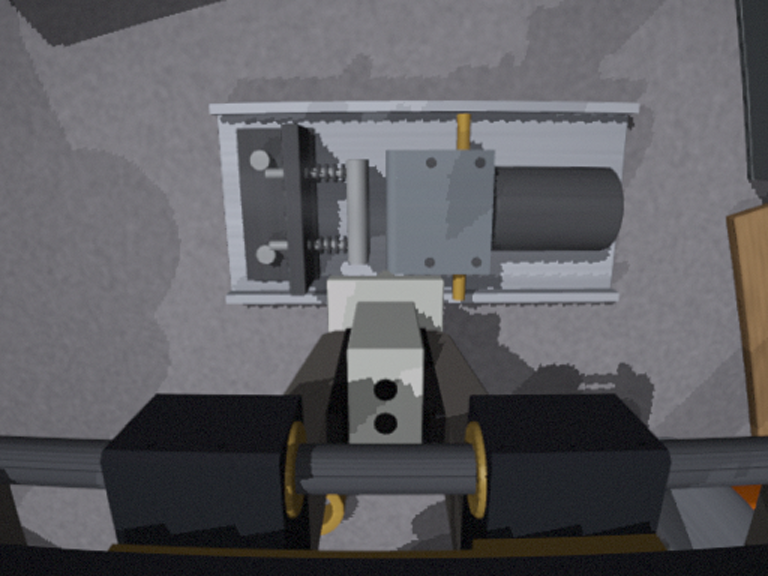

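View pics/s4b.png

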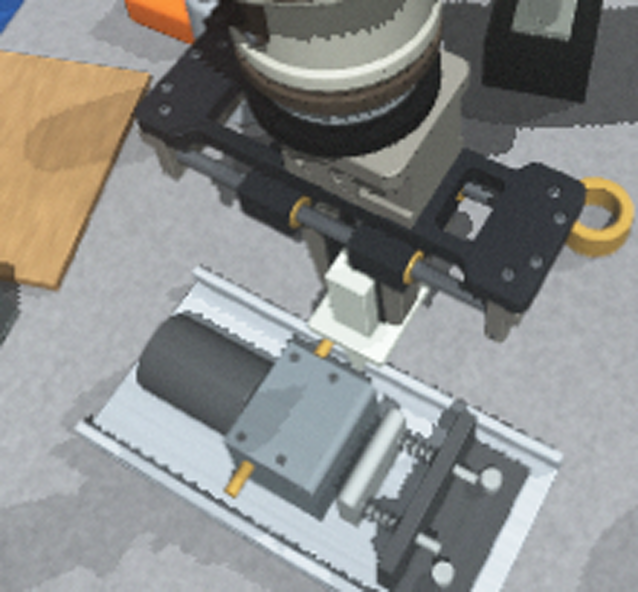

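View pics/c4b.png

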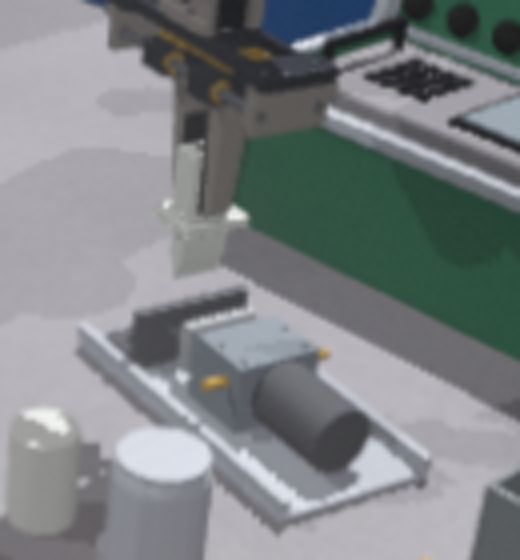

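```bash
python3 -c "
import cv2
c=cv2.imread('pics/w4.png')
cv2.imwrite('pics/w4c.png',cv2.resize(c[90:195,215:340],None,fx=6,fy=6,interpolation=2)[:600])
"
```

```text
(no output)
```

View pics/w4c.png

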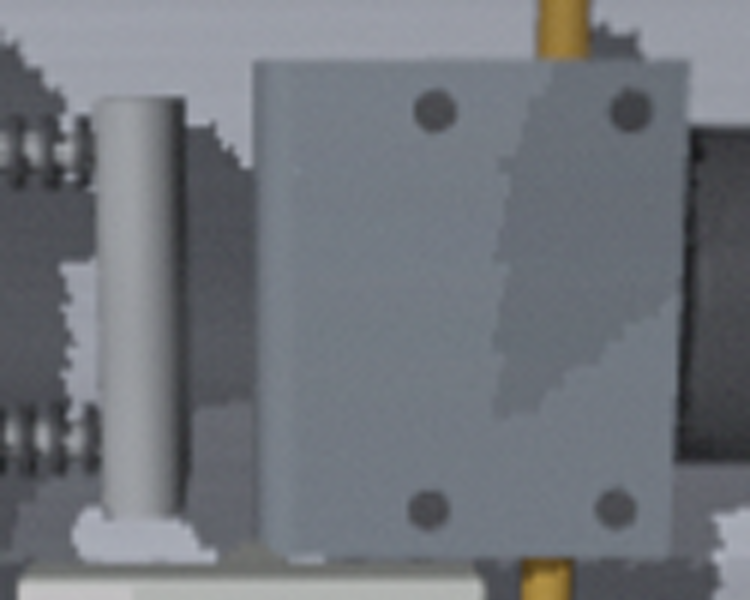

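```bash
python3 -c "
from h import *
w=load('w4')
f=lambda x,y:((x+.5)/6-.5+215,(y+.5)/6-.5+90)
P=lambda x,y,z:onz(w,*f(x,y),z)
c={'fl':P(690,60,.062),'nl':P(670,558,.062),'fa':P(253,75,.056),'fb':P(265,540,.056),'pa':P(184,97,.056),'pb':P(182,515,.056),'top':P(400,61,.062),'bot':P(400,557,.062),'qa':P(95,97,.057),'qb':P(106,515,.057)}
y=np.radians(-12.5);X=np.array([np.cos(y),np.sin(y)]);Y=np.array([-X[1],X[0]])
for k in c: print(k,(c[k][:2]@X).round(4),(c[k][:2]@Y).round(4))
s=load('w4')['s']['tool_pos'];print('tool',s[:2]@X,s[:2]@Y)
# heights: hole centres two views, triangulated
w1=load('w1');g=lambda x,y:((x+.5)/6-.5+220,(y+.5)/6-.5+160)
for p,q in [((435,111),(415,144)),((631,111),(580,143)),((429,509),(414,464)),((615,509),(572,461))]: print(tri((w,)+f(*p),(w1,)+g(*q)))
"
```

```text
fl 0.5419 0.384
nl 0.5429 0.3137
fa 0.4819 0.3816
fb 0.4839 0.3148
pa 0.4722 0.3786
pb 0.4716 0.3185
top 0.502 0.3836
bot 0.5035 0.3137
qa 0.4598 0.3786
qb 0.4605 0.3187
tool 0.48225209813386083 0.3079059691416864
(array([0.57651011, 0.25823175, 0.06229345]), [np.float64(9.20930502329816e-06), np.float64(9.209305023162027e-06)])
(array([0.6026118 , 0.25268691, 0.06400661]), [np.float64(4.943897800256629e-05), np.float64(4.943897800283101e-05)])
(array([0.56485033, 0.20369475, 0.06333178]), [np.float64(1.8918420440712564e-05), np.float64(1.8918420440712706e-05)])
(array([0.59112085, 0.19796287, 0.06326749]), [np.float64(2.921868211667643e-05), np.float64(2.9218682116506484e-05)])
```

Emit:
apply_moves(
  motion=[
    [0, 2.0, 0, 0, 0, 0],
    [0, 2.0, -0.5, 0, 0, 0],
    [0.03, 0.2, -1, 0, 0, 0],
    [0, 0, -1, 0, 0, 0],
    [0, 0, -1, 0, 0, 0],
  ],
)

```text
time_s: 7.12
tool_pos: [0.5385, 0.2369, 0.1299]
tcp_rot: [[0.976, -0.217, 0.0], [-0.217, -0.976, -0.001], [0.0, 0.001, -1.0]]
force: [-0.4, -0.6, -0.8]
grip_width: 0.0219
```

Emit:
apply_moves(
  motion=[
    [0, 0, -0.5, 0, 0, 0],
    [0, 0, 0, 0, 0, 0],
    [0, 0, 0, 0, 0, 0],
  ],
)

```text
time_s: 7.37
tool_pos: [0.5381, 0.2373, 0.1251]
tcp_rot: [[0.976, -0.217, -0.001], [-0.217, -0.976, -0.0], [-0.001, 0.001, -1.0]]
force: [0.2, 0.1, -0.8]
grip_width: 0.0216
```

```bash
python3 -c "
from h import *
d=snap('side','s5');print(d['s']['tool_pos']);w=snap('wrist','w5');snap('scene','c5')
y=np.radians(-12.2);X=np.array([np.cos(y),np.sin(y)]);Y=np.array([-X[1],X[0]])
s=d['s']['tool_pos'];print(s[:2]@X,s[:2]@Y)
a=cv2.imread('pics/s5.png')[270:384,170:290];b=cv2.imread('pics/c5.png')[100:200,290:380]
cv2.imwrite('pics/s5b.png',cv2.resize(a,None,fx=5,fy=5,interpolation=2))
cv2.imwrite('pics/c5b.png',cv2.resize(b,None,fx=6,fy=6,interpolation=2))
cv2.imwrite('pics/w5b.png',cv2.resize(cv2.imread('pics/w5.png')[150:300,180:340],None,fx=4,fy=4,interpolation=2))
"
```

```text
[0.53813278 0.23727691 0.12510546]
0.4758370345109492 0.345639020816405
```

View pics/s5b.png

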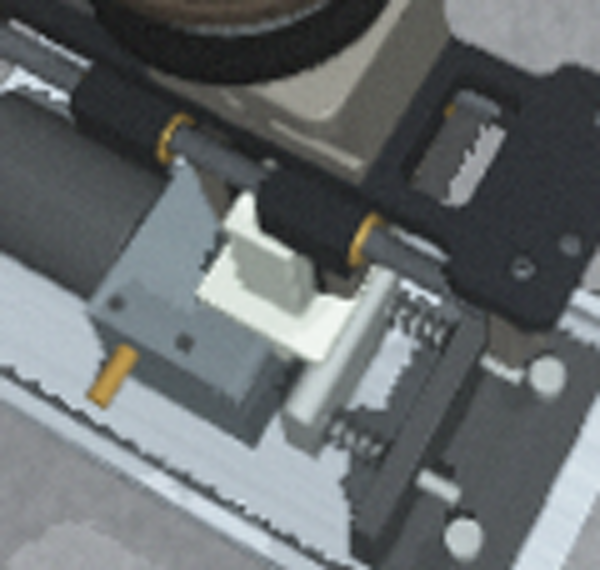

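View pics/c5b.png

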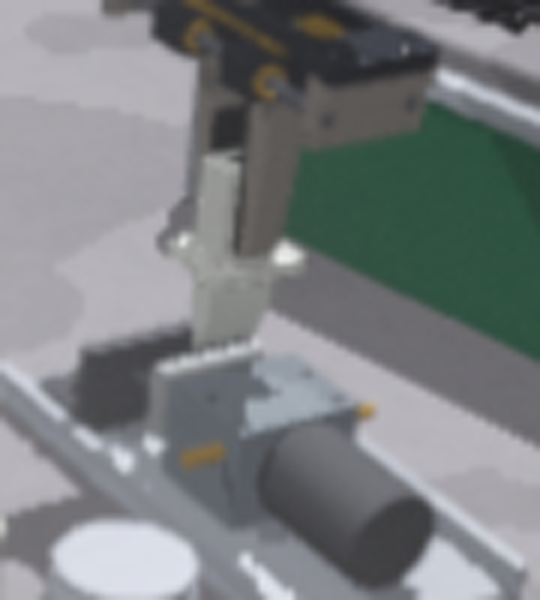

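View pics/w5b.png

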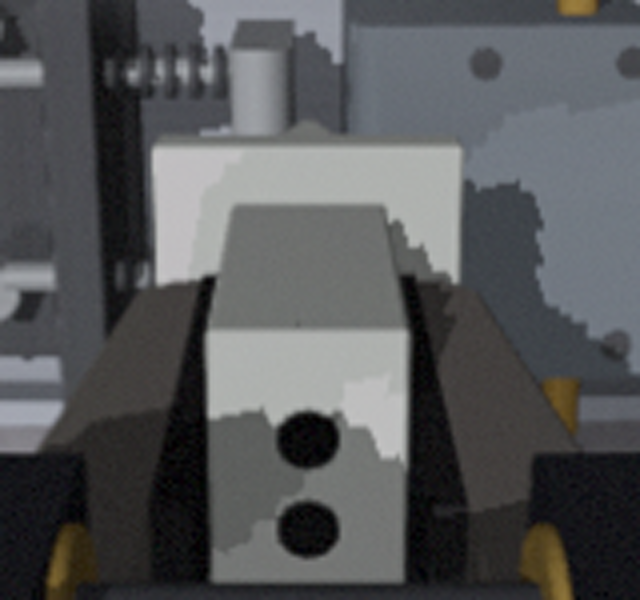

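Blade edge is over the gap, about 1.7 mm clear of the plate, with the blade about 1 mm off the face. I'll lower it gently and watch the force.

Emit:
apply_moves(
  motion=[
    [0, 0, -0.3, 0, 0, 0],
    [0, 0, -0.3, 0, 0, 0],
    [0, 0, -0.3, 0, 0, 0],
    [0, 0, -0.2, 0, 0, 0],
    [0, 0, 0, 0, 0, 0],
  ],
)

```text
time_s: 7.93
tool_pos: [0.5378, 0.238, 0.1138]
tcp_rot: [[0.976, -0.216, -0.001], [-0.216, -0.976, -0.0], [-0.001, 0.001, -1.0]]
force: [0.5, 0.5, -0.9]
grip_width: 0.0217
```

Emit:
apply_moves(
  motion=[
    [0, 0, -0.2, 0, 0, 0],
    [0, 0, -0.2, 0, 0, 0],
    [0, 0, -0.2, 0, 0, 0],
    [0, 0, -0.2, 0, 0, 0],
    [0, 0, 0, 0, 0, 0],
  ],
)

```text
time_s: 8.35
tool_pos: [0.538, 0.238, 0.106]
tcp_rot: [[0.976, -0.216, -0.001], [-0.216, -0.976, -0.0], [-0.001, 0.0, -1.0]]
force: [-0.5, 0.7, 0.1]
grip_width: 0.0215
```

Emit:
apply_moves(
  motion=[
    [0, 0, -0.2, 0, 0, 0],
    [0, 0, -0.2, 0, 0, 0],
    [0, 0, -0.2, 0, 0, 0],
    [0, 0, -0.2, 0, 0, 0],
    [0, 0, 0, 0, 0, 0],
  ],
)

```text
time_s: 8.77
tool_pos: [0.5394, 0.238, 0.0989]
tcp_rot: [[0.976, -0.216, 0.002], [-0.216, -0.976, 0.0], [0.002, -0.001, -1.0]]
force: [2.6, -0.6, -0.5]
grip_width: 0.0216
```

Emit:
apply_moves(
  motion=[
    [-0.1, 0.02, 0, 0, 0, 0],
    [0, 0, -0.2, 0, 0, 0],
    [0, 0, -0.2, 0, 0, 0],
    [0, 0, -0.1, 0, 0, 0],
    [0, 0, 0, 0, 0, 0],
  ],
)

```text
time_s: 9.18
tool_pos: [0.5378, 0.2382, 0.0937]
tcp_rot: [[0.976, -0.216, 0.001], [-0.216, -0.976, 0.0], [0.001, -0.0, -1.0]]
force: [5.2, -0.4, 0.4]
grip_width: 0.022
```

Emit:
apply_moves(
  motion=[
    [0, 0, -0.2, 0, 0, 0],
    [0, 0, -0.2, 0, 0, 0],
    [0, 0, -0.1, 0, 0, 0],
    [0, 0, 0, 0, 0, 0],
  ],
)

```text
time_s: 9.52
tool_pos: [0.5376, 0.2382, 0.0883]
tcp_rot: [[0.976, -0.216, 0.001], [-0.216, -0.976, -0.0], [0.001, -0.0, -1.0]]
force: [5.3, -0.7, 0.6]
grip_width: 0.0221
```

Emit:
apply_moves(
  motion=[
    [0, 0, -0.25, 0, 0, 0],
    [0, 0, -0.25, 0, 0, 0],
    [0, 0, -0.25, 0, 0, 0],
    [0, 0, -0.1, 0, 0, 0],
    [0, 0, 0, 0, 0, 0],
  ],
)

```text
time_s: 9.93
tool_pos: [0.5373, 0.2381, 0.0794]
tcp_rot: [[0.976, -0.216, -0.0], [-0.216, -0.976, -0.0], [-0.0, 0.0, -1.0]]
force: [5.5, -0.2, -1.8]
grip_width: 0.0222
```

Emit:
apply_moves(
  motion=[
    [0, 0, -0.15, 0, 0, 0],
    [0, 0, -0.15, 0, 0, 0],
    [0, 0, -0.1, 0, 0, 0],
    [0, 0, 0, 0, 0, 0],
  ],
)

```text
time_s: 10.27
tool_pos: [0.5374, 0.2381, 0.0756]
tcp_rot: [[0.976, -0.216, 0.0], [-0.216, -0.976, -0.0], [0.0, 0.0, -1.0]]
force: [5.5, -1.0, -2.4]
grip_width: 0.0219
```

Emit:
apply_moves(
  motion=[
    [0, 0, -0.1, 0, 0, 0],
    [0, 0, 0, 0, 0, 0],
    [0, 0, 0, 0, 0, 0],
  ],
)

```text
time_s: 10.52
tool_pos: [0.5378, 0.2381, 0.0755]
tcp_rot: [[0.976, -0.216, 0.001], [-0.216, -0.976, -0.0], [0.001, 0.0, -1.0]]
force: [3.1, -1.8, 4.5]
grip_width: 0.0218
```

Emit:
apply_moves(
  motion=[
    [0, 0, -0.1, 0, 0, 0],
    [0, 0, 0, 0, 0, 0],
    [0, 0, 0, 0, 0, 0],
  ],
)

```text
time_s: 10.77
tool_pos: [0.538, 0.2382, 0.0755]
tcp_rot: [[0.976, -0.216, 0.001], [-0.216, -0.976, -0.0], [0.001, -0.0, -1.0]]
force: [2.0, -3.2, 9.9]
grip_width: 0.0221
```

Emit:
apply_moves(
  motion=[
    [0, 0, 0.15, 0, 0, 0],
    [0.07, -0.02, 0, 0, 0, 0],
    [0.07, -0.02, 0, 0, 0, 0],
    [0, 0, 0, 0, 0, 0],
    [0, 0, 0, 0, 0, 0],
  ],
)

```text
time_s: 11.18
tool_pos: [0.5388, 0.238, 0.0756]
tcp_rot: [[0.976, -0.216, 0.0], [-0.216, -0.976, 0.0], [-0.0, -0.0, -1.0]]
force: [4.1, -0.3, 2.9]
grip_width: 0.0218
```

```bash
python3 -c "
from h import *
d=snap('side','s6');w=snap('wrist','w6');print(d['s']['force'],d['s']['tool_pos'])
a=cv2.imread('pics/s6.png')[270:384,170:290]
cv2.imwrite('pics/s6b.png',np.hstack([cv2.resize(a,(400,380),interpolation=2),cv2.resize(cv2.imread('pics/w6.png')[150:300,180:340],(400,380),interpolation=2)]))
"
```

```text
[ 4.0863854  -0.32729143  2.86160133] [0.53876982 0.23798782 0.07556712]
```

View pics/s6b.png

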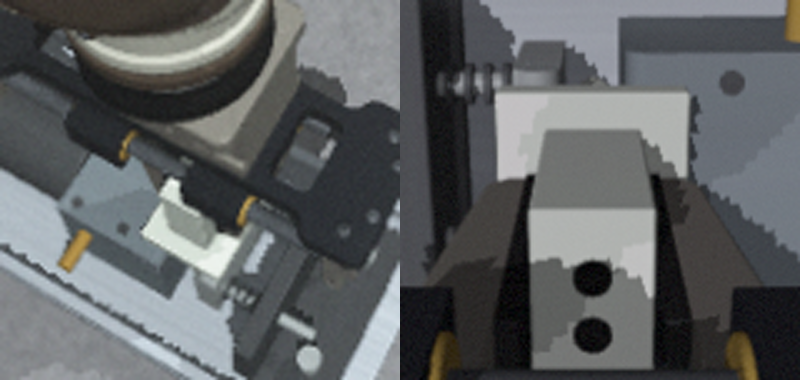

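Emit:
apply_moves(
  motion=[
    [0.07, -0.02, 0.03, 0, 0, 0],
    [0.05, 0, 0, 0, 0, 0],
    [0, 0, 0, 0, 0, 0],
    [0, 0, 0, 0, 0, 0],
  ],
)

```text
time_s: 11.62
tool_pos: [0.539, 0.2379, 0.0756]
tcp_rot: [[0.976, -0.216, -0.002], [-0.216, -0.976, 0.0], [-0.002, 0.0, -1.0]]
force: [-1.1, 1.0, 4.5]
grip_width: 0.0219
```

Emit:
apply_moves(
  motion=[
    [0.07, -0.02, 0.03, 0, 0, 0],
    [0, 0, 0, 0, 0, 0],
    [0, 0, 0, 0, 0, 0],
  ],
)

```text
time_s: 11.87
tool_pos: [0.5391, 0.2378, 0.0757]
tcp_rot: [[0.976, -0.216, -0.003], [-0.216, -0.976, 0.0], [-0.003, 0.0, -1.0]]
force: [-4.6, 2.6, 4.9]
grip_width: 0.022
```

Emit:
apply_moves(
  motion=[
    [-0.1, 0.03, 0.05, 0, 0, 0],
    [0, 0, 0, 0, 0, 0],
    [0, 0, 0, 0, 0, 0],
  ],
)

```text
time_s: 12.12
tool_pos: [0.539, 0.2377, 0.0758]
tcp_rot: [[0.976, -0.216, -0.001], [-0.216, -0.976, -0.0], [-0.001, 0.0, -1.0]]
force: [-0.6, 2.0, -2.8]
grip_width: 0.0219
```

Emit:
apply_moves(
  motion=[
    [0, 0, 0, 0, 0, 0],
    [0, 0, 0, 0, 0, 0],
    [0, 0, 0, 0, 0, 0],
    [0, 0, 0, 0, 0, 0],
    [0, 0, 0, 0, 0, 0],
  ],
  jaw=0.5,
)

```text
time_s: 12.53
tool_pos: [0.5399, 0.2376, 0.0768]
tcp_rot: [[0.976, -0.216, 0.0], [-0.216, -0.976, -0.0], [0.0, 0.0, -1.0]]
force: [0.2, 0.6, -0.3]
grip_width: 0.046
```

Emit:
apply_moves(
  motion=[
    [0, 0, 1, 0, 0, 0],
    [0, 0, 2, 0, 0, 0],
    [0, 0, 3, 0, 0, 0],
    [0, 0, 3, 0, 0, 0],
    [0, 0, 3, 0, 0, 0],
  ],
)

```text
time_s: 12.95
tool_pos: [0.5395, 0.2377, 0.1988]
tcp_rot: [[0.976, -0.216, 0.0], [-0.216, -0.976, -0.0], [0.0, -0.0, -1.0]]
force: [1.0, -0.9, -1.1]
grip_width: 0.046
```

Released. I'll move aside in y and up for a clear look.

Emit:
apply_moves(
  motion=[
    [0, -1.5, 1, 0, 0, 0],
    [0, -1.5, 1, 0, 0, 0],
    [0, -1.5, 0, 0, 0, 0],
    [0, -1, 0, 0, 0, 0],
    [0, 0, 0, 0, 0, 0],
  ],
)

```text
time_s: 13.37
tool_pos: [0.5398, 0.1812, 0.2173]
tcp_rot: [[0.976, -0.218, 0.001], [-0.218, -0.976, -0.0], [0.001, 0.0, -1.0]]
force: [0.6, -0.9, 0.8]
grip_width: 0.0456
```

```bash
python3 -c "
from h import *
snap('side','s7');w=snap('wrist','w7');print(w['s']['tool_pos']);snap('scene','c7')
a=cv2.imread('pics/s7.png')[240:384,140:310];b=cv2.imread('pics/c7.png')[100:210,280:390]
cv2.imwrite('pics/x7.png',np.hstack([cv2.resize(a,(448,380),interpolation=2),cv2.resize(b,(350,380),interpolation=2)]))
cv2.imwrite('pics/w7b.png',cv2.resize(cv2.imread('pics/w7.png')[60:220,150:350],None,fx=3.75,fy=3.75,interpolation=2))
"
```

```text
[0.53958557 0.18220487 0.21681443]
```

View pics/x7.png

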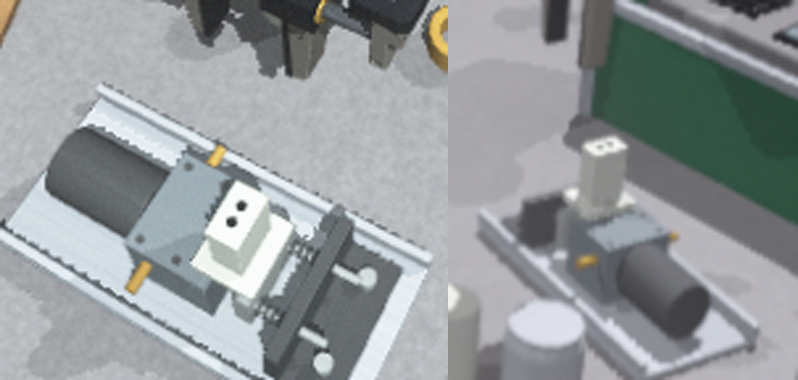

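View pics/w7b.png

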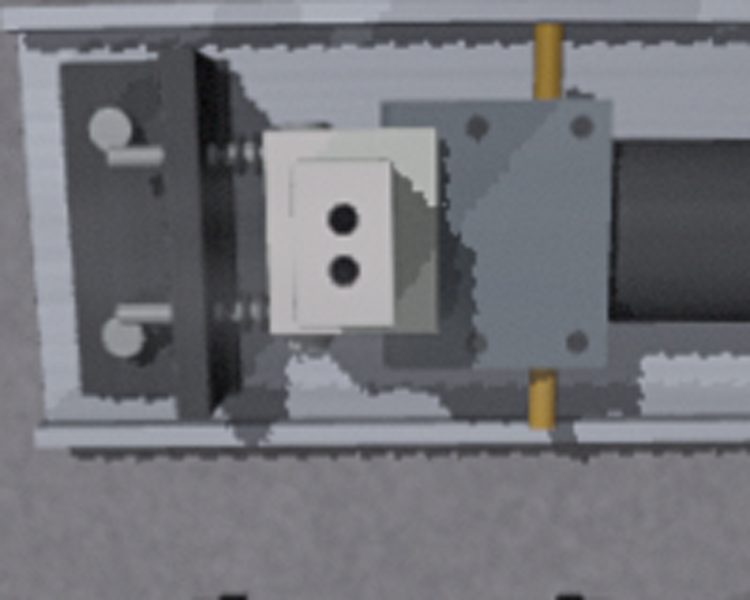

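```bash
python3 -c "
from h import *
w=load('w7');a=load('side0')
a=load('s7');b=load('c7')
f=lambda x,y:((x+.5)/3.75-.5+150,(y+.5)/3.75-.5+60)
g=lambda x,y:((x+.5)/2.635-.5+140,(y+.5)/2.639-.5+240)
h=lambda x,y:((x-448+.5)/(350/110)-.5+280,(y+.5)/(380/110)-.5+100)
o=np.array([.5467,.2363]);y=np.radians(-12.2);X=np.array([np.cos(y),np.sin(y)]);Y=np.array([-X[1],X[0]])
def rel(p): q=p[:2]-o; return (q@X*1000).round(1),(q@Y*1000).round(1),(p[2]*1000).round(1)
print('dots w+side',rel(tri((w,)+f(343.5,244.5),(a,)+g(236.5,213.5))[0]), 'with scene',rel(tri((w,)+f(343.5,244.5),(a,)+g(236.5,213.5),(b,)+h(605,146.5))[0]))
print('dots z118',rel(onz(w,*f(343.5,244.5),.118)))
T=[onz(w,*f(*p),.118) for p in [(297,160),(390,158),(293,328),(393,327)]];F=[onz(w,*f(*p),.070) for p in [(265,130),(437,128),(270,333),(438,333)]]
print('top',rel(np.mean(T,0)),'fl',rel(np.mean(F,0)),[rel(p) for p in F])
v=onz(w,*f(343,218.5),.118)-onz(w,*f(344,270.5),.118);print('yaw dots',np.degrees(np.arctan2(-v[0],v[1])))
hs=[rel(onz(w,*f(*p),.062)) for p in [(478,127),(582,126),(578,342)]];print(hs)
"
```

```text
dots w+side (np.float64(-8.3), np.float64(0.8), np.float64(121.4)) with scene (np.float64(-8.1), np.float64(0.3), np.float64(118.9))
dots z118 (np.float64(-8.0), np.float64(1.3), np.float64(118.0))
top (np.float64(-8.0), np.float64(1.3), np.float64(118.0)) fl (np.float64(-7.9), np.float64(1.4), np.float64(70.0)) [(np.float64(-29.6), np.float64(27.2), np.float64(70.0)), (np.float64(13.9), np.float64(27.3), np.float64(70.0)), (np.float64(-29.9), np.float64(-24.4), np.float64(70.0)), (np.float64(14.1), np.float64(-24.7), np.float64(70.0))]
yaw dots -12.055131672239332
[(np.float64(24.7), np.float64(27.8), np.float64(62.0)), (np.float64(51.7), np.float64(28.0), np.float64(62.0)), (np.float64(52.2), np.float64(-28.4), np.float64(62.0))]
```

```bash
python3 -c "
import cv2
cv2.imwrite('pics/s7full.png',cv2.resize(cv2.imread('pics/c7.png'),(800,600)))"
```

```text
(no output)
```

View pics/s7full.png

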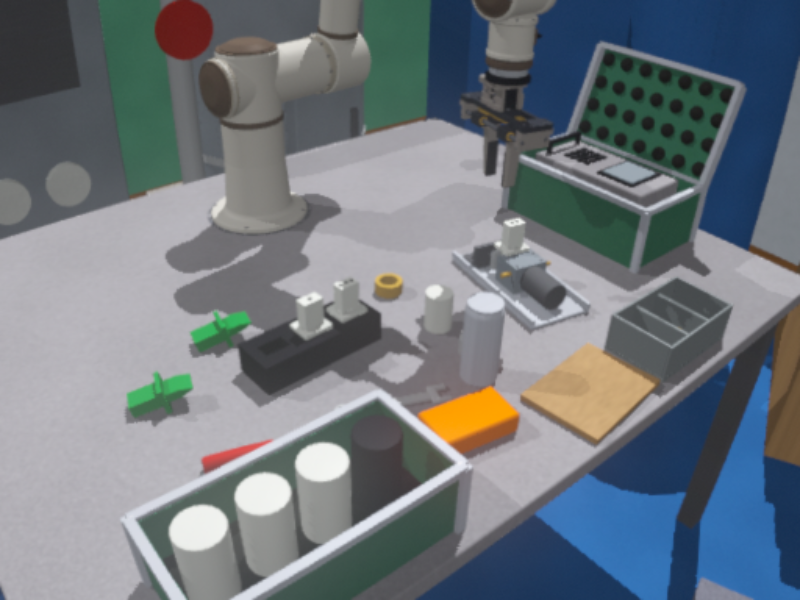

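The packer stands seated at (513,235). The one- and three-dot packers still hang in the rack at (310,313) and (347,297), and the bystanders in view are where they were. Handing in.

```bash
python3 -c "
from h import *
print(r.sign_off())"
```

```text
the job is handed in; nothing more can be done
None
```

The 15 mm packer (two dots) is in the gap between the pump and its spring plate, pushed fully home. I have handed the job in, at about 13.5 s of the 72 s.

**Choice:** I measured the gap in two wrist views at about 11–11.7 mm, so I went straight to the 15 mm packer. It was the first one I tried. I never touched the 9 mm and 21 mm packers, which still hang in their rack slots.

**How it went in:** the plate pushed back with up to about 5.5 N sideways on the way down. The flange then seated, and the largest force while pressing it down was about 10 N. I let it touch the face before letting go.

**Last checks:**
- **Position:** the grip is about 8 mm out from the pump face and about 1 mm off the face's middle. For a 15 mm blade against the face I expected 7.5 mm, which is within camera error.
- **Squareness and tilt:** it is turned about 0.1° from the pump, and the top and flange centres agree to 0.1 mm, so it stands upright.
- **Height:** the first two-view height of its top read 121.4 mm against 118 mm expected. Adding the third view gave 118.9 mm, and the arm's height when it seated also fits.
- **Not measured:** I could not read the packer's force on the pump after letting go. I take it from the plate's push, about 4 N at the last reading just before it met the face.
- **Surroundings:** the bystanders I could see had not visibly moved. The two green lookalikes are now lying over; they already looked tipped in the wrist view before my first grasp, and I never approached them.

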